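Unload the burn-in bay on to the roller lane

TASK

Take the black power adaptor out of the burn-in bay: under the hood, slide it sideways clear of the keeper block and draw it out of the open part of the front. Then set it lengthwise between the rails on the upper half of the roller lane, lowering it until it rests on the rollers before you let go, and let it roll down by itself until it lies against the stop. Do not push the things standing around out of place.

Things in the scene. Friction and masses are not known exactly. Their poses are not given: they have to be found in the camera images.
- adaptor: Black power adaptor brick, 107 mm long (its y axis), 51 wide (x), 30 high (z), 0.15 to 0.29 kg. Origin: centre of its underside. It starts flat in the bay behind the keeper, near bay x 0, y -20 mm, its long axis along the bay's x (its +y end toward the front). Hold it across the 51 mm, about 25 mm in front of its middle, ahead of the bridge.
- bay: Grey sheet-metal burn-in bay, fixed, 170 x 150 mm, 167 high with the fan on its hood. Origin: on the bench, 20 mm left of the middle of the adaptor as it starts; x points into the bay from its open front, y left, z up. Floor at z 8 mm. Low rails, top z 14, run along both sides, inner faces at y -48 and +48, x -75 to 8. Back stop face at x 56; rear panel behind it. The sides are open for x < 7.
- bay_exit (a point): Bay floor at bay x 0, y +18.5, z 8 mm. With its origin here the adaptor is clear of the keeper and in the middle of the open part of the front (y -11 to +48, 59 mm wide); from here it can go straight out toward the bay's -x, which is roughly the robot's right (world -y).
- bay_keeper (a point): Centre of the top of the keeper, a metal block fixed on the floor that closes the right part of the bay's front: bay x -70 to -58, y -48 to -11, top z 24 mm (16 above the floor). The adaptor behind it cannot be drawn straight out.
- bay_bridge (a point): Middle of the lower front edge of the low black bridge over the rear part of the floor: bay x 5 to 55, whole width, underside z 42 mm (4 above the adaptor), top z 47; its side supports stand outside y +-48. The adaptor cannot be lifted until its rear end is in front of x 5.
- bay_hood (a point): Middle of the lower front edge of the hood plate, bay x -31, z 150 mm; the hood covers the whole width from here to the rear. A gripper pointing straight down does not fit over the adaptor; one whose fingers point down and into the bay, 30 to 45 degrees from vertical, does.
- lane: Sloped roller lane, fixed, 266 mm long, 74 wide. Origin: on the bench under its middle; x points level toward the lower end, y left, z up. Twelve free-turning 16 mm rollers, 22 apart, form a plane falling 7 degrees (0.122 rad) toward +x, 52 mm high at the middle. Side rails: inner faces at y +-32, 7 mm above the rollers. Upper end open.
- lane_load (a point): Point on the roller plane, 66 mm up the slope from the lane's middle: a good place for the adaptor's origin when it is set down. Laid lengthwise between the rails and let go, it rolls down by itself within about 2 s.
- lane_stop (a point): Point on the roller plane at the face of the stop, a plate standing 25 mm above the rollers at the lower end, roughly to the robot's right. An adaptor against it has its origin near lane x 71, y 0, z 43 mm.
- reel: Bystander: white solder reel, 55 mm across, 28 high, standing flat. Origin: centre of its underside.
- eyeglass: Bystander: black eyeglass loupe, 37 mm across, 30 high. Origin: centre of its underside.
- meter: Bystander: yellow and black multimeter, 157 x 99 x 38 mm, lying flat. Origin: centre of its underside.
- driver: Bystander: red-handled screwdriver, 188 mm long, 29 high. Origin: centre of its underside.
- memory_stick: Bystander: black memory stick, 53 x 39 x 8 mm. Origin: centre of its underside.
- marker: Bystander: white marker pen, 135 mm long, 13 high. Origin: centre of its underside.
- small_board: Bystander: small green circuit board, 70 x 58 x 16 mm. Origin: centre of its underside.
- spare_switch: Bystander: small panel switch, 36 x 33 x 22 mm. Origin: centre of its underside.

How it is judged:
By the outcome, as a careful person would: the job done as asked, in the order asked, and still so for the second after the job is handed in, with the robot touching nothing.
It also fails if it takes over 48 s, if anything falls off the work surface, if the arm or the gripper's body presses on something with over 40 N, if the wrist force passes 120 N, or if a joint passes its speed limit or range.

ROBOT

A 6-joint arm with a two-finger parallel gripper is mounted at the origin on a cart in front of the work surface, level with it; the furniture and walls round the work are solid. World frame = base frame: x ahead of the robot, y to its left, z up, the work surface at z = 0. Lengths are in mm, angles in rad, forces in N, time in s.
With the tool pointing down it reaches from about 350 to 775 mm from the base axis. Payload 7.3 kg.
Tool frame: the origin (TCP) lies midway between the tips of the shut fingers; the grasp point (between the pads) lies 19 mm behind it; z points along the fingers, y is the line along which they close (so a half turn about z gives the same grasp; the last joint's range is limited). The gripper opens to 92 mm and grips with 3 to 60 N. Pads are 19 mm wide; open, the fingers measure 130 mm over their backs; the gripper's body (75 mm by 190 mm) begins 47 mm behind the grasp point.
Start: joints at [-1.457, 0.342, 1.524, -0, 1.275, -0.146], TCP at [134.888, -507.396, 226.741] pointing down, gripper open.
Joint ranges: [-2.53, 2.53], [-0.77, 2.02], [0.04, 2.7], [-1, 4.14], [0.28, 2.66], [-3.11, 3.11]. Speed limits (rad/s): [2.57, 2.57, 3.14, 3.14, 3.14, 3.14].

INTERFACE

Orientations are given as [roll, pitch, yaw] about the fixed x, y, z axes, in that order (R = Rz(yaw) Ry(pitch) Rx(roll)).
In Python, from plant import monitor, optics, workorder gives the robot as it stands. The module is installed in compiled form; this text tells all that it offers.
- The arm moves only by the tool servo_tool, never from a script. Its arguments are lists of equal length, an entry for each row: "linear": the shift along the tool's x, y, z as a fraction of full scale, a list of three; "spin": the turn about the tool's z as a fraction of full scale. In form: {"linear": [[dx, dy, dz], ...], "spin": [spin, ...]}. A call has exactly 8 rows; each row shifts and turns the commanded pose from where the row before left it, along the tool's axes as they then stand; what a row does not reach is not made up. Full scale, the value 1, is 200 mm for a shift and 90 degrees for a turn. A row lasts 1/8 s, in which the tool goes at most 62.5 mm and 10.7 degrees, less where a joint would pass 70% of its speed; a pose out of reach is approached as far as the arm can. A call with a number of a shift or a turn outside -1 to 1 is refused whole. A call with a gripper value outside its range is refused whole. "hand" is the opening, from -1 (shut) to 1 (fully open), set as the call begins (left out, the last holds). The fingers move at their own pace and stop on an object; the grip force is fixed at half the most. Time passes only in rows, so rows that do not move let the fingers close, or fill a call up. It gives the time, the measured TCP pose, the force, the opening and the grip force at its end, in the units of the state.
- monitor.get_obs(): the state, without advancing time (a new reading comes with each control period).
- optics.capture(name): name is "side" or "top" or "wrist"; returns a dict with "frame" (480x640x3 uint8, blue, green, red), "K" (3x3 intrinsics, pixels), "D" ([k1, k2, p1, p2, k3] as OpenCV has them; the pictures are not rectified), "world_to_cam" (4x4, takes a point from world to camera coordinates). Camera axes: x right, y down, z forward; pixel columns grow to the right and rows downward; lengths in mm; the calibration is good to about 2 mm. A picture is of the moment at which its call begins. There is no depth.
- workorder.close_job(): hands the job in; it is judged then, once.
The state is a dict: "time": time; "joint_positions": joint angles; "dq": joint speeds; "tau": joint torques, N m; "tool_pos": TCP position; "tcp_rot": TCP orientation; "contact_force": force on the tool from outside, world axes, zero at the start; "moment": the same for the moment, N m; "grip_width": finger opening in mm; "finger_force": force on a finger pad.
Only numpy, scipy, OpenCV 4.12 (cv2) and the standard library are available. Lean on these libraries where they do the work, as an engineer would, in place of code of your own. Each camera call takes 0.05 s, during which the arm holds its last target. There are 200 camera calls.

## Working session

There is one attempt and no reset: what is moved stays moved. The work goes in short steps, Python scripts to look and compute and a tool call to move; the robot and the scene stay as the last step left them, time stands still between calls to the robot, and variables do not carry over. Pictures are saved under pics/ and viewed, at most 10 in all, crops included, and the job is handed in when it is done.

Besides the shell and the picture viewer there is one more tool, called after ">>>" as name(argument=value, ...) on one line, values as JSON. servo_tool: Moves the arm, as the interface text tells. Shift numbers are shares of 200 mm and turn numbers shares of 90 degrees, none past 1 either way. Its arguments: {"type":"object","properties":{"linear":{"type":"array","items":{"type":"array","items":{"type":"number","minimum":-1,"maximum":1}}},"spin":{"type":"array","items":{"type":"number","minimum":-1,"maximum":1}},"hand":{"type":"number"}},"required":["linear","spin"]}

```bash
mkdir -p pics
python3 - <<'E'
from plant import monitor, optics
import cv2,pickle
o=monitor.get_obs();print(o)
d={}
for n in("side","top","wrist"):
    c=optics.capture(n);d[n]=c;cv2.imwrite(f"pics/{n}0.png",c["frame"]);print(n,c["K"].tolist(),c["D"],c["world_to_cam"].round(3).tolist())
pickle.dump(d,open("c0.pkl","wb"))
E
```

```text
{'time': 0.0, 'joint_positions': array([-1.45702775e+00,  3.42759570e-01,  1.52500523e+00, -2.61137058e-05,
        1.27536616e+00, -1.46013054e-01]), 'dq': array([ 0.0011366 ,  0.00029298, -0.00041237, -0.00092934,  0.00040271,
        0.00023321]), 'tau': array([-2.41495372e-04, -4.31239772e+01, -2.44220835e+01,  7.16014858e-02,
        5.59158681e-02, -1.35685577e-04]), 'tool_pos': array([ 134.81854264, -506.98778721,  226.02993707]), 'tcp_rot': array([-3.14006708e+00, -1.99110325e-04,  2.59789100e-01]), 'contact_force': array([-0.24267094, -0.7335885 ,  0.12581489]), 'moment': array([ 0.01497226, -0.00502687,  0.01040033]), 'finger_force': 0.0, 'grip_width': 91.60190050128828}
side [[509.678001600829, 0.0, 317.67006157499316], [0.0, 509.678001600829, 238.02319395554673], [0.0, 0.0, 1.0]] [-0.10325511  0.          0.          0.          0.        ] [[0.156, -0.988, 0.004, -87.494], [-0.761, -0.123, -0.637, 501.247], [0.629, 0.097, -0.771, 1148.518], [0.0, 0.0, 0.0, 1.0]]
top [[454.6441832710745, 0.0, 317.59696219552575], [0.0, 454.6441832710745, 241.1843657404121], [0.0, 0.0, 1.0]] [-6.45978052e-05  0.00000000e+00  0.00000000e+00  0.00000000e+00
  0.00000000e+00] [[0.017, -1.0, -0.005, 25.262], [-0.98, -0.016, -0.199, 575.38], [0.199, 0.008, -0.98, 1107.297], [0.0, 0.0, 0.0, 1.0]]
wrist [[389.11976077386385, 0.0, 306.4525016792462], [0.0, 389.11976077386385, 240.18988172671365], [0.0, 0.0, 1.0]] [-0.0037766  0.         0.         0.         0.       ] [[0.256, -0.967, -0.001, -524.339], [-0.931, -0.247, 0.27, -33.771], [-0.261, -0.068, -0.963, 389.911], [0.0, 0.0, 0.0, 1.0]]
```

View pics/top0.png

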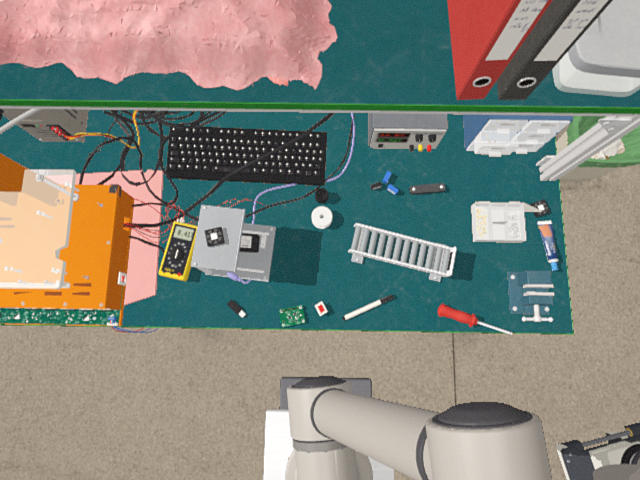

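View pics/side0.png

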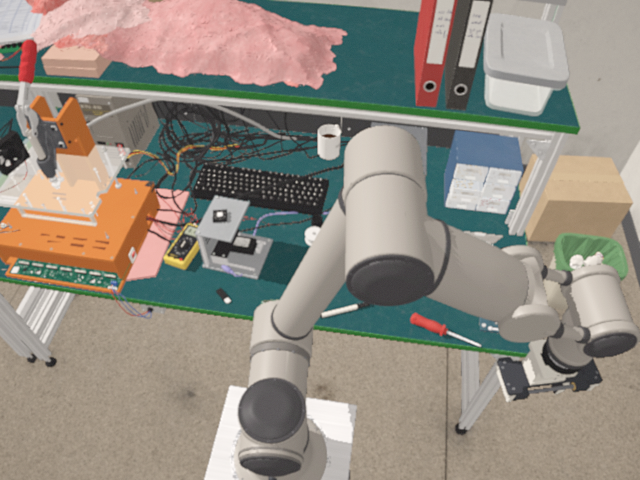

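The top view shows the bay at about (235,245), opening to the right, the lane at (403,250) with its stop on the right, the reel at (321,217) and the loupe at (322,196). The side view shows the bay at (235,235), with the arm hiding the lane. I'll enlarge the bay and lane.

Run:
```python
import cv2,pickle
d=pickle.load(open("c0.pkl","rb"))
t=d["top"]["frame"];s=d["side"]["frame"]
a=cv2.resize(t[190:290,180:280],None,fx=5.5,fy=5.5,interpolation=cv2.INTER_CUBIC)
cv2.imwrite("pics/bay.png",a)
cv2.imwrite("pics/lane.png",cv2.resize(t[175:290,305:465],None,fx=5,fy=5,interpolation=cv2.INTER_CUBIC))
```

```text
(no output)
```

View pics/bay.png

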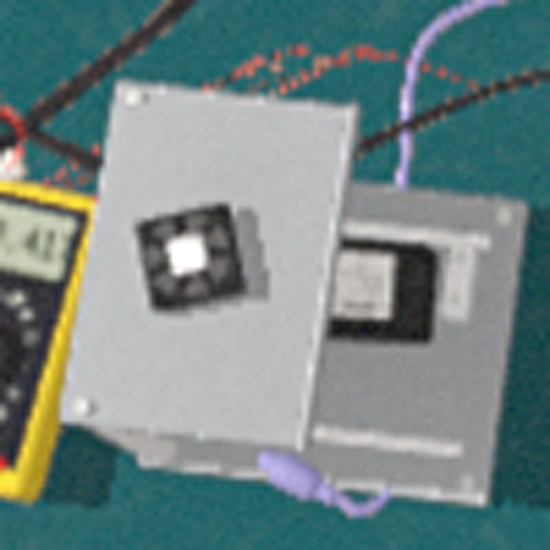

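View pics/lane.png

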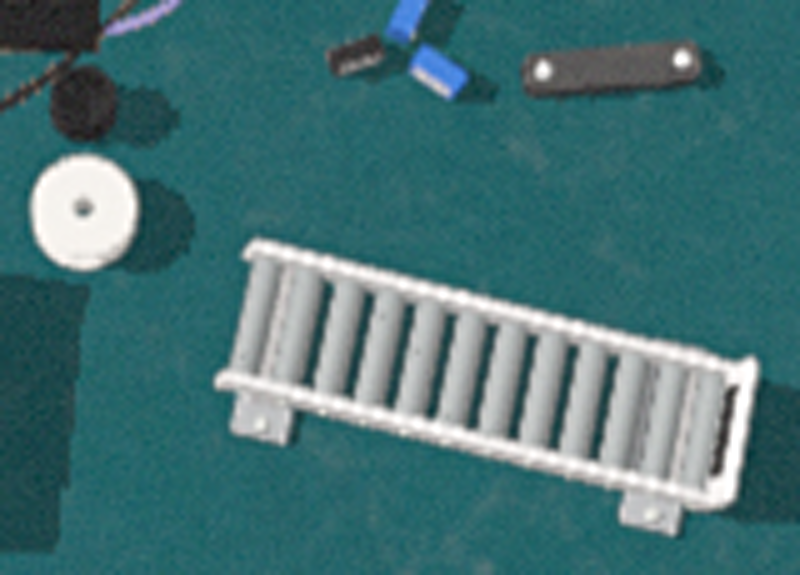

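The bay crop shows the adaptor's front end at corners (437,243) and (432,342), the keeper at (445-480, 247-320), the hood edge from (357,105) to (303,448) and the floor front corners at (525,197) and (488,505). In the lane crop the rail corners are (250,240) and (218,385) at the upper end, and (755,362) and (735,505) at the stop. Next I fit the poses and check them with an overlay.

```bash
cat > h.py <<'E'
import numpy as np,cv2
def proj(c,P):
    P=np.atleast_2d(np.array(P,float));T=np.array(c["world_to_cam"])
    r,_=cv2.Rodrigues(T[:3,:3]);return cv2.projectPoints(P,r,T[:3,3],c["K"],np.array(c["D"]))[0][:,0]
def place(p,L):
    L=np.atleast_2d(np.array(L,float));x,y,a=p[:3];c,s=np.cos(a),np.sin(a)
    return np.c_[x+c*L[:,0]-s*L[:,1],y+s*L[:,0]+c*L[:,1],L[:,2]]
E
python3 - <<'E'
from h import *;import pickle
from scipy.optimize import least_squares
d=pickle.load(open("c0.pkl","rb"));t=d["top"]
uc=lambda q,f,o:(np.array(q,float)+.5)/f-.5+np.array(o)
bL=[(-58,-48,24),(-70,-48,24),(-58,-11,24),(-70,-11,24),(-31,0,150),(-75,-48,14),(-75,48,14)]
bP=uc([(447,247),(480,250),(443,320),(470,322),(330,277),(488,248),(462,441)],5.5,(180,190))
fl=uc([(525,197),(488,505)],5.5,(180,190))
def fb(p):
    return np.r_[(proj(t,place(p,bL))-bP).ravel(),(proj(t,place(p,[(p[3],-75,8),(p[3],75,8)]))-fl).ravel()]
r=least_squares(fb,[480,150,1.5,-85],loss='soft_l1');print("bay",r.x.round(3),r.fun.round(1))
bay=r.x
aL=[(25.5,53.5,30),(-25.5,53.5,30)] 
aP=uc([(437,243),(432,342)],5.5,(180,190))
# adaptor front mid at z38 -> bay coords
def fa(p): return (proj(t,place(bay,[(p[0],p[1]-25.5,38),(p[0],p[1]+25.5,38)]))-aP).ravel()
r=least_squares(fa,[-53,-20]);print("adaptor front in bay",r.x,r.fun)
lL=[(-132,37,75),(-132,-37,75),(132,37,61),(132,-37,61)]
lP=uc([(250,240),(217,385),(756,360),(735,507)],5,(305,175))
r=least_squares(lambda p:(proj(t,place(p,lL))-lP).ravel(),[480,-200,-1.6]);print("lane",r.x.round(3),r.fun.round(1));lane=r.x
pickle.dump((bay,lane),open("pose.pkl","wb"))
im=cv2.resize(t["frame"][180:290,170:470],None,fx=2.6,fy=2.6,interpolation=cv2.INTER_CUBIC)
def draw(p,L,col):
    q=((proj(t,place(p,L))-(170,180)+.5)*2.6-.5).astype(int);cv2.polylines(im,[q],True,col,1)
B=bay[:3]
draw(B,[(-58,-48,24),(-70,-48,24),(-70,-11,24),(-58,-11,24)],(0,0,255))
draw(B,[(-31,-75,150),(-31,75,150),(85,75,150),(85,-75,150)],(0,255,0))
draw(B,[(-53.5,-45.5,38),(-53.5,5.5,38),(53.5,5.5,38),(53.5,-45.5,38)],(255,255,0))
draw(B,[(-75,-48,14),(-75,48,14),(8,48,14),(8,-48,14)],(255,0,255))
draw(lane,lL[:2]+lL[:1:-1],(0,0,255))
draw(lane,[(-132,32,75),(-132,-32,75),(132,-32,43),(132,32,43)],(0,255,0))
cv2.imwrite("pics/ov.png",im)
for n,L in dict(exit=(0,18.5,8),grip0=(-25,-20,23)).items():print(n,place(B,[L]))
print("load",place(lane,[(-66,0,60)]))
E
```

```text
bay [557.167 245.736 510.422 -89.346] [ 0.7 -0.9 -0.8 -1.  -0.4 -0.6 -0.8 -0.5  1.3  0.7  0.   0.3  0.2  0.7
  0.1  0.9 -0.1  0.1]
adaptor front in bay [-55.59839829 -20.0556552 ] [ 0.80766487 -0.54694102 -0.80096107  0.53681918]
lane [ 555.757 -180.473   -1.78 ] [ 0.1  0.7  0.6 -0.4 -0.   0.5 -0.7 -0.7]
exit [[538.73609645 247.33136596   8.        ]]
grip0 [[574.93638177 219.10390872  23.        ]]
load [[ 569.47345778 -115.91411323   60.        ]]
```

View pics/ov.png

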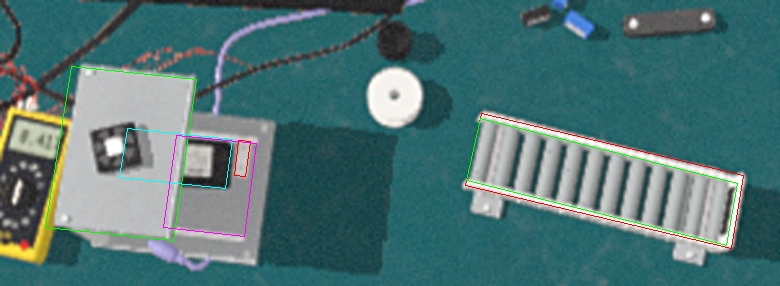

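The overlay matches the bay (yaw 1.484) and the lane (yaw -1.78) to within a pixel or so. The moves can't command tilt directly. I'll swing the tool to the robot's left, facing along the bay's x direction, and see what the arm does when pushed past its reach there.

>>> servo_tool(linear=[[0,0,-0.1],[0,0,-0.1],[0,0,-0.1],[0,0,-0.1],[0,0,-0.1],[0,0,-0.1],[0,0,-0.1],[0,0,-0.1]], spin=[-0.11,-0.11,-0.11,-0.11,-0.11,-0.11,-0.11,0], hand=1)

```text
time: 1.15
tool_pos: [134.9, -507.2, 387.1]
tcp_rot: [-3.141, -0.001, 1.471]
contact_force: [0.7, 0.2, 0.4]
grip_width: 91.6
finger_force: 0.0
```

>>> servo_tool(linear=[[0.25,0.2,0],[0.25,0.2,0],[0.25,0.2,0],[0.25,0.2,0],[0.25,0.2,0],[0.25,0.2,0],[0.25,0.2,0],[0.25,0.2,0]], spin=[0,0,0,0,0,0,0,0])

```text
time: 2.15
tool_pos: [486.3, -148.9, 386.6]
tcp_rot: [-3.142, 0.0, 1.469]
contact_force: [1.2, -1.2, -0.3]
grip_width: 91.6
finger_force: 0.0
```

>>> servo_tool(linear=[[0.27,-0.12,0],[0.27,-0.12,0],[0.27,-0.12,0],[0.27,-0.12,0],[0.27,-0.12,0],[0.27,-0.12,0],[0.27,-0.12,0],[0.27,-0.12,0]], spin=[0,0,0,0,0,0,0,0])

```text
time: 3.15
tool_pos: [336.9, 300.3, 386.6]
tcp_rot: [3.141, 0.0, 1.469]
contact_force: [1.4, -0.1, 0.4]
grip_width: 91.7
finger_force: 0.0
```

>>> servo_tool(linear=[[0.2,-0.18,0],[0.2,-0.18,0],[0.2,-0.18,0],[0.2,-0.18,0],[0.2,-0.18,0],[0.2,-0.18,0],[0.2,-0.18,0],[0.2,-0.18,0]], spin=[0,0,0,0,0,0,0,0])

```text
time: 4.15
tool_pos: [82.6, 647.3, 386.3]
tcp_rot: [3.141, 0.001, 1.469]
contact_force: [-0.3, 0.2, 0.9]
grip_width: 91.9
finger_force: 0.0
```

>>> servo_tool(linear=[[0.2,0,0],[0.2,0,0],[0.2,0,0],[0.2,0,0],[0.2,0,0],[0.1,0,0],[0.1,0,0],[0.1,0,0]], spin=[0,0,0,0,0,0,0,0])

```text
time: 5.15
tool_pos: [97.6, 802.5, 333.1]
tcp_rot: [3.14, -0.09, 1.469]
contact_force: [0.7, 0.6, 0.1]
grip_width: 91.9
finger_force: 0.0
```

```bash
python3 -c "
from plant import monitor
print(monitor.get_obs()['joint_positions'].round(3))"
```

```text
[1.352 1.    0.037 0.009 2.016 1.458]
```

Pushing past reach tilts the tool outward, 0.09 rad so far, which is the direction I need. I'll keep going.

>>> servo_tool(linear=[[0.25,0,-0.1],[0.25,0,-0.1],[0.25,0,-0.1],[0.25,0,-0.1],[0.25,0,-0.1],[0.25,0,-0.1],[0.25,0,-0.1],[0.25,0,-0.1]], spin=[0,0,0,0,0,0,0,0])

```text
time: 6.15
tool_pos: [98.5, 862.7, 398.1]
tcp_rot: [3.135, -0.369, 1.471]
contact_force: [0.7, 1.1, 0.3]
grip_width: 91.8
finger_force: 0.0
```

>>> servo_tool(linear=[[0.25,0,-0.1],[0.25,0,-0.1],[0.25,0,-0.1],[0.25,0,-0.1],[0.25,0,-0.1],[0.25,0,-0.1],[0.25,0,-0.1],[0.25,0,-0.1]], spin=[0,0,0,0,0,0,0,0])

```text
time: 7.15
tool_pos: [95.4, 873.3, 533.1]
tcp_rot: [3.131, -0.645, 1.473]
contact_force: [-0.2, 0.5, 0.0]
grip_width: 92.2
finger_force: 0.0
```

```bash
python3 -c "
from plant import monitor
print(monitor.get_obs()['joint_positions'].round(3))"
```

```text
[1.352 0.812 0.037 0.062 1.65  1.479]
```

The tilt is now 37° and the yaw 1.473, nearly the bay's. Next I bring the tool around to the front of the bay, staying clear of the orange unit.

>>> servo_tool(linear=[[-0.19,0.1,-0.06],[-0.19,0.1,-0.06],[-0.19,0.1,-0.06],[-0.19,0.1,-0.06],[-0.19,0.1,-0.06],[-0.19,0.1,-0.06],[-0.19,0.1,-0.06],[-0.19,0.1,-0.06]], spin=[0,0,0,0,0,0,0,0])

```text
time: 8.15
tool_pos: [219.1, 578.3, 437.6]
tcp_rot: [3.129, -0.645, 1.476]
contact_force: [-0.2, -0.8, -1.0]
grip_width: 91.4
finger_force: 0.0
```

>>> servo_tool(linear=[[-0.17,0.144,-0.096],[-0.17,0.144,-0.096],[-0.17,0.144,-0.096],[-0.17,0.144,-0.096],[-0.17,0.144,-0.096],[-0.17,0.144,-0.096],[-0.17,0.144,-0.096],[-0.17,0.144,-0.096]], spin=[0,0,0,0,0,0,0,0])

```text
time: 9.15
tool_pos: [417.4, 246.5, 399.6]
tcp_rot: [3.127, -0.643, 1.476]
contact_force: [-0.4, 0.6, -0.1]
grip_width: 91.8
finger_force: 0.0
```

>>> servo_tool(linear=[[-0.146,0.097,0.046],[-0.146,0.097,0.046],[-0.146,0.097,0.046],[-0.146,0.097,0.046],[-0.146,0.097,0.046],[-0.146,0.097,0.046],[-0.146,0.097,0.046],[-0.146,0.097,0.046]], spin=[0,0,0,0,0,0,0,0])

```text
time: 10.15
tool_pos: [559.2, 89.0, 201.2]
tcp_rot: [3.128, -0.642, 1.476]
contact_force: [-0.1, -0.5, -0.7]
grip_width: 91.6
finger_force: 0.0
```

Run:
```python
from plant import monitor,optics
from h import *;import pickle
o=monitor.get_obs();print(o['joint_positions'].round(3),o['tool_pos'],o['tcp_rot'])
bay,lane=pickle.load(open("pose.pkl","rb"))
c=optics.capture("wrist");pickle.dump(c,open("w1.pkl","wb"));im=c["frame"].copy()
def draw(p,L,col):
    q=proj(c,place(p,L)).astype(int);cv2.polylines(im,[q],True,col,1)
B=bay[:3]
draw(B,[(-58,-48,24),(-70,-48,24),(-70,-11,24),(-58,-11,24)],(0,0,255))
draw(B,[(-53.5,-45.5,38),(-53.5,5.5,38),(53.5,5.5,38),(53.5,-45.5,38)],(255,255,0))
draw(B,[(-75,-48,14),(-75,48,14),(8,48,14),(8,-48,14)],(255,0,255))
draw(B,[(5,-48,42),(5,48,42),(5,48,47),(5,-48,47)],(0,255,0))
cv2.imwrite("pics/w1.png",im)
```

```text
[-0.325  0.466  1.593  0.654  1.301 -0.477] [559.22620149  89.04607896 201.19919844] [ 3.12801741 -0.64190614  1.47622038]
```

View pics/w1.png

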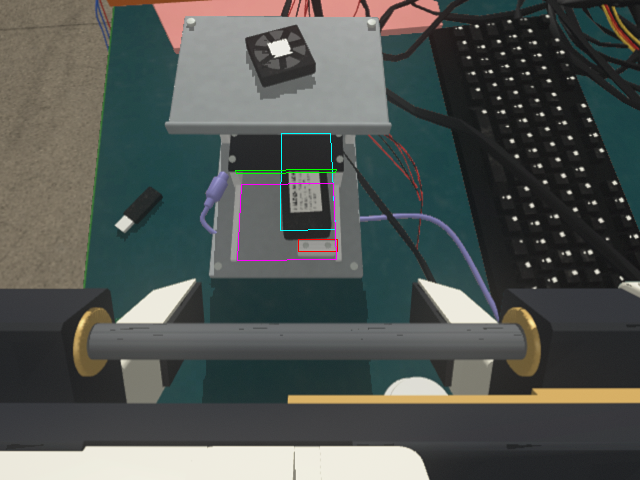

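The wrist view shows the bay square ahead: the adaptor's front at about (285-331,237), the keeper at (297-338,240-255) and the bridge's front edge at about y 170. The overlay is off by a few pixels, so I take an enlarged crop to refine it.

Run:
```python
import pickle,cv2
c=pickle.load(open("w1.pkl","rb"))
cv2.imwrite("pics/w1c.png",cv2.resize(c["frame"][130:285,200:375],None,fx=3.8,fy=3.8,interpolation=cv2.INTER_CUBIC))
```

```text
(no output)
```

View pics/w1c.png

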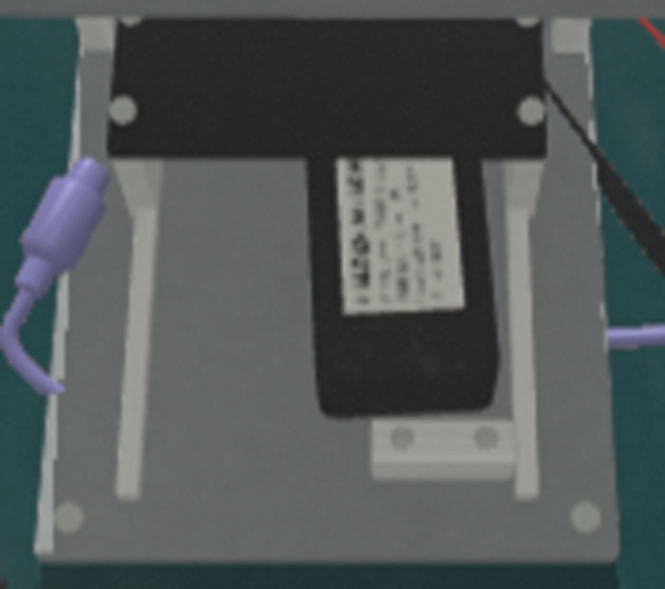

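Run:
```python
from h import *;import pickle
from scipy.optimize import least_squares
w=pickle.load(open("w1.pkl","rb"));t=pickle.load(open("c0.pkl","rb"))["top"]
uc=lambda q:(np.array(q,float)+.5)/3.8-.5+np.array((200,130))
bL=[(-58,-11,24),(-58,-48,24),(-70,-11,24),(-70,-48,24),(-75,48,14),(-75,-48,14),(-89.3,75,8),(-89.3,-75,8)]
bP=uc([(374,421),(514,423),(373,458),(514,460),(140,487),(516,487),(48,555),(617,558)])
bay,lane=pickle.load(open("pose.pkl","rb"))
f=lambda p:np.r_[(proj(w,place(p,bL[:6]))-bP[:6]).ravel(), (proj(w,place(p,[(p[3],75,8),(p[3],-75,8)]))-bP[6:]).ravel()]
r=least_squares(f,[557,246,1.484,-89],loss='soft_l1',x_scale=[1,1,.01,1]);print("bay",r.x.round(3),r.fun.round(1));b=r.x
print("bridge px row",(proj(w,place(b,[(5,0,42)]))[0]-(200,130)+.5)*3.8)
aL=[(25.5,53.5,30),(-25.5,53.5,30),(25.5,53.5,2),(-25.5,53.5,2)]  # +y front; x: adaptor +x is ...
# adaptor heading (y) = -bay x ; yaw = bayyaw+pi/2 => x axis = bay y(left)
aP=uc([(318,352),(498,354),(323,413),(493,407)])
g=lambda p:(proj(w,place(p,np.array(aL)+[0,0,8]))-aP).ravel()
p0=place(b,[(0,-20,8)])[0]
r=least_squares(g,[p0[0],p0[1],b[2]+np.pi/2],x_scale=[1,1,.01]);a=r.x;print("adaptor",a.round(3),"yaw-bay",a[2]-b[2]-np.pi/2,r.fun.round(1))
c,s=np.cos(b[2]),np.sin(b[2]);d=a[:2]-b[:2];print("in bay",c*d[0]+s*d[1],-s*d[0]+c*d[1])
pickle.dump((b,lane,a),open("pose.pkl","wb"))
```

```text
bay [557.551 247.18    1.463 -90.584] [-0.7 -1.8  1.1 -2.  -0.6  0.3  1.4  0.1 -0.4  0.6  0.1  1.3 -4.3 -0.2
  1.3  0.1]
bridge px row [331.28648308 159.63360535]
adaptor [576.976 249.568   3.055] yaw-bay 0.021836319172522822 [-3.5  2.4  3.8  1.2 -3.3 -2.6  3.  -1.6]
in bay 4.47078990142456 -19.053961481638492
```

>>> servo_tool(linear=[[0.005,0.002,0.1],[0.005,0.002,0.1],[0.005,0.002,0.1],[0.005,0.002,0.1],[0.005,0.002,0.1],[0.005,0.002,0.1],[0.005,0,0.1],[0.005,0,0]], spin=[0,0,0,0,0,0,0,0], hand=0.52)

```text
time: 11.2
tool_pos: [570.0, 180.5, 93.1]
tcp_rot: [3.134, -0.643, 1.475]
contact_force: [-0.3, -0.5, 0.1]
grip_width: 69.6
finger_force: 0.0
```

```bash
cat >> h.py <<'E'
from scipy.spatial.transform import Rotation as Ro
def togo(target):
    from plant import monitor
    o=monitor.get_obs();R=Ro.from_euler('xyz',o['tcp_rot']).as_matrix()
    print('tcp',o['tool_pos'].round(1),o['tcp_rot'].round(3),'toolaxes(cols)',R.round(3).tolist(),'w',o['grip_width'])
    print('needed/200:',(R.T@(np.array(target)-o['tool_pos'])/200).round(4),'mm',(R.T@(np.array(target)-o['tool_pos'])).round(1))
E
python3 -c "
from h import *
togo([575.4,232.5,21.5])"
```

```text
tcp [570.  180.5  93.1] [ 3.134 -0.643  1.475] toolaxes(cols) [[0.077, 0.995, 0.065], [0.797, -0.101, 0.596], [0.599, 0.006, -0.8]] w 69.60273192523454
needed/200: [-0.0051 -0.0014  0.4431] mm [-1.  -0.3 88.6]
```

>>> servo_tool(linear=[[-0.005,0,0.08],[0,-0.001,0.08],[0,0,0.08],[0,0,0.07],[0,0,0.06],[0,0,0.045],[0,0,0.028],[0,0,0]], spin=[0,0,0,0,0,0,0,0])

```text
time: 12.2
tool_pos: [576.5, 231.6, 22.5]
tcp_rot: [3.131, -0.643, 1.475]
contact_force: [0.1, 0.2, 0.4]
grip_width: 69.9
finger_force: 0.0
```

Run:
```python
from h import *
from plant import optics
togo([575.4,232.5,21.5])
for n in("wrist",):
    c=optics.capture(n);cv2.imwrite("pics/w2.png",c["frame"])
```

```text
tcp [576.5 231.6  22.5] [ 3.131 -0.643  1.475] toolaxes(cols) [[0.076, 0.995, 0.068], [0.797, -0.102, 0.596], [0.599, 0.009, -0.8]] w 69.89556691700861
needed/200: [ 0.0002 -0.0061  0.0061] mm [ 0.  -1.2  1.2]
```

View pics/w2.png

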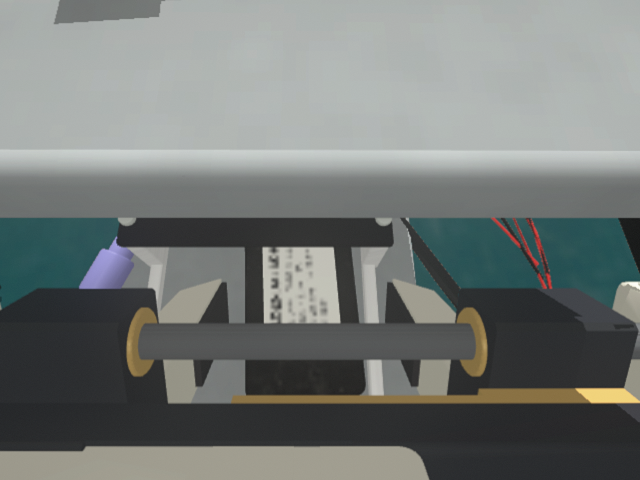

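The fingers straddle the adaptor evenly, with the left pad at x≈225, the right at x≈388 and the adaptor between 246 and 365, all in front of the bridge. I'll close the gripper.

>>> servo_tool(linear=[[0,-0.003,0.006],[0,0,0],[0,0,0],[0,0,0],[0,0,0],[0,0,0],[0,0,0],[0,0,0]], spin=[0,0,0,0,0,0,0,0], hand=-1)

```text
time: 13.25
tool_pos: [576.0, 232.3, 21.8]
tcp_rot: [3.131, -0.643, 1.475]
contact_force: [-2.4, -1.8, 4.3]
grip_width: 46.3
finger_force: 29.3
```

>>> servo_tool(linear=[[0,-0.02,0],[0,-0.028,0],[0,-0.028,0],[0,-0.028,0],[0,-0.028,0],[0,-0.028,0],[0,-0.03,0],[0,0,0]], spin=[0,0,0,0,0,0,0,0])

```text
time: 14.25
tool_pos: [537.8, 236.3, 21.8]
tcp_rot: [3.131, -0.643, 1.475]
contact_force: [1.9, -1.9, 7.8]
grip_width: 46.5
finger_force: 29.2
```

Run:
```python
from h import *
from plant import optics
togo([538.2,236,21.8])
c=optics.capture("wrist");cv2.imwrite("pics/w3.png",c["frame"])
```

```text
tcp [537.8 236.3  21.8] [ 3.131 -0.643  1.475] toolaxes(cols) [[0.076, 0.995, 0.068], [0.797, -0.102, 0.596], [0.6, 0.009, -0.8]] w 46.52709931445471
needed/200: [-0.001   0.0023 -0.0008] mm [-0.2  0.5 -0.2]
```

View pics/w3.png

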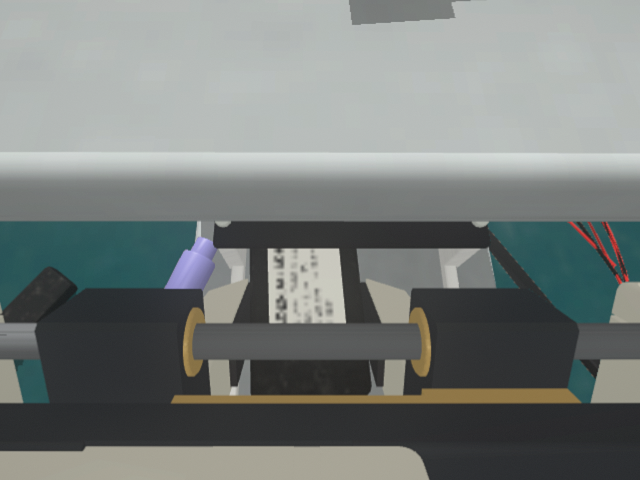

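The adaptor moved along with the gripper and stands clear of the keeper. The right finger would hit the 24 mm high keeper on the way out, so I'll regrip about 10 mm higher first.

>>> servo_tool(linear=[[0,0,0],[0,0,0],[0,0,0],[0,0,0],[0.01,0,-0.013],[0.01,0,-0.013],[0.01,0,-0.014],[0,0,0]], spin=[0,0,0,0,0,0,0,0], hand=0.3)

```text
time: 15.3
tool_pos: [538.4, 236.1, 31.8]
tcp_rot: [3.13, -0.643, 1.476]
contact_force: [0.2, 0.2, -0.8]
grip_width: 59.7
finger_force: 0.0
```

>>> servo_tool(linear=[[0,0,0],[0,0,0],[0,0,0],[0,0,0],[0,0,0],[0,0,0],[-0.02,0,-0.015],[-0.02,0,-0.015]], spin=[0,0,0,0,0,0,0,0], hand=-1)

```text
time: 16.3
tool_pos: [537.2, 225.8, 31.3]
tcp_rot: [3.131, -0.643, 1.475]
contact_force: [-0.2, 1.1, -1.6]
grip_width: 45.8
finger_force: 29.5
```

>>> servo_tool(linear=[[-0.034,0,-0.0255],[-0.034,-0.001,-0.0255],[-0.034,0,-0.0255],[-0.034,-0.001,-0.0255],[-0.034,0,-0.0255],[-0.034,-0.001,-0.0255],[-0.034,0,-0.0255],[-0.034,-0.001,-0.0255]], spin=[0,0,0,0,0,0,0,0])

```text
time: 17.3
tool_pos: [529.4, 158.1, 31.4]
tcp_rot: [3.131, -0.643, 1.475]
contact_force: [-0.5, 0.6, -2.7]
grip_width: 46.0
finger_force: 29.5
```

Run:
```python
from h import *
from plant import optics
togo([538.2,236,21.8])
c=optics.capture("wrist");cv2.imwrite("pics/w4.png",c["frame"])
```

```text
tcp [529.4 158.1  31.4] [ 3.131 -0.643  1.475] toolaxes(cols) [[0.076, 0.995, 0.068], [0.797, -0.102, 0.595], [0.599, 0.009, -0.8]] w 45.97921056084035
needed/200: [0.2852 0.0036 0.2735] mm [57.   0.7 54.7]
```

View pics/w4.png

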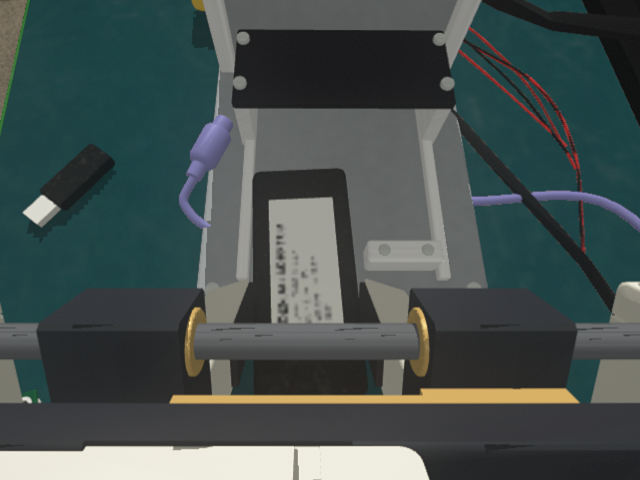

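The adaptor is clear of the bridge and keeper and still gripped. In the wrist view its rear edge runs from (253,175) to (345,170), beside the keeper at (365-440,250). I'll work out how it sits in the grip and the lane target. Picture views are used up, so from here I go by numbers.

Run:
```python
from h import *;import pickle
from plant import optics,monitor
from scipy.optimize import least_squares
c=optics.capture("wrist")
b,lane,a=pickle.load(open("pose.pkl","rb"))
o=monitor.get_obs();tp=o['tool_pos']
# rear top corners (unrounded) and side edge points at top z=38
P=np.array([(252.5,171.5),(346,168.5),(252.5,270),(359,270)],float)
def f(p):
    q=proj(c,place([p[0],p[1],p[2]],[(25.5,-53.5,38),(-25.5,-53.5,38),(25.5,p[3],38),(-25.5,p[4],38)]))
    return (q-P).ravel()
r=least_squares(f,[529,170,b[2]+np.pi/2,0,0],x_scale=[1,1,.01,1,1]);print(r.x.round(3),r.fun.round(1))
A=r.x
yawA=A[2]
print("adaptor yaw - pi/2:",yawA-np.pi/2,"tool yaw",o['tcp_rot'][2])
f2=np.array([np.cos(yawA-np.pi/2),np.sin(yawA-np.pi/2)]);l=np.array([-f2[1],f2[0]])
d=A[:2]-tp[:2];print("origin rel TCP: back",d@f2,"left",d@l)
# needed spin
want=lane[2]+np.pi  # fwd heading (into bay) equiv
print("lane fwd heading",want,"needed yaw change",want-(yawA-np.pi/2))
R=Ro.from_euler('xyz',o['tcp_rot'])
for sp in (0,5,6,7,8):
    R2=R*Ro.from_rotvec([0,0,np.radians(sp)])
    D=R2*R.inv() # applied to adaptor
    ay=D.apply([-f2[0],-f2[1],0]);ax=D.apply([l[0],l[1],0])
    off=D.apply([d[0],d[1],8-tp[2]])
    Lo=place(lane,[(-65.5,0,60)])[0]
    print(sp,"yaw err deg",np.degrees(np.arctan2(ay[1],ay[0])-lane[2]),"pitch z",ay[2],"roll z",ax[2],"TCP tgt",(Lo-off).round(1))
```

```text
[529.75  166.958   3.094  -4.211  -1.75 ] [-5.5  0.4  6.2 -1.2 -5.4  0.   4.8 -0.5]
adaptor yaw - pi/2: 1.5229508168139425 tool yaw 1.4742918252642143
origin rel TCP: back 9.304270771352153 left 0.3102526308200526
lane fwd heading 1.361449819183084 needed yaw change -0.16150099763085857
0 yaw err deg 9.25332555140049 pitch z 5.544762548663919e-17 roll z -2.654946122424543e-18 TCP tgt [ 569.2 -125.7   83.4]
5 yaw err deg 5.24683156330517 pitch z -0.0016868939794397984 roll z 0.052226997710163765 TCP tgt [ 569.8 -125.9   83.3]
6 yaw err deg 4.445232667527633 pitch z -0.0015855337915009898 roll z 0.06266684945500046 TCP tgt [ 569.9 -125.9   83.3]
7 yaw err deg 3.643738528988951 pitch z -0.0013378953400592483 roll z 0.07309742877438101 TCP tgt [ 570.  -125.9   83.3]
8 yaw err deg 2.842436812753577 pitch z -0.0009440540581860783 roll z 0.08351555841280182 TCP tgt [ 570.1 -126.    83.3]
```

>>> servo_tool(linear=[[0,0,-0.02],[0,0,-0.04],[0,0,-0.06],[0,0,-0.08],[0,0,-0.08],[0,0,-0.08],[0,0,-0.08],[0,0,-0.06]], spin=[0,0,0,0,0,0,0,0])

```text
time: 18.4
tool_pos: [522.7, 98.3, 112.4]
tcp_rot: [3.13, -0.642, 1.475]
contact_force: [-0.4, 0.3, -2.1]
grip_width: 45.7
finger_force: 29.5
```

Run:
```python
from h import *
from plant import monitor
o=monitor.get_obs();print(o['contact_force'],o['moment'],o['finger_force'])
togo([567.8,-127.7,130])
```

```text
[-0.44464838  0.34645029 -2.0565473 ] [-0.67716326 -0.03690793 -0.00137092] 29.485955096315593
tcp [522.7  98.3 112.4] [ 3.13  -0.642  1.475] toolaxes(cols) [[0.076, 0.995, 0.069], [0.797, -0.102, 0.595], [0.599, 0.009, -0.801]] w 45.68235069439713
needed/200: [-0.8307  0.3406 -0.7275] mm [-166.1   68.1 -145.5]
```

>>> servo_tool(linear=[[-0.08,0.035,-0.07],[-0.15,0.06,-0.13],[-0.15,0.061,-0.13],[-0.15,0.061,-0.13],[-0.15,0.062,-0.13],[-0.1,0.04,-0.09],[-0.05,0.022,-0.047],[0,0,0]], spin=[0,0,0,0,0,0,0.036,0.036])

```text
time: 19.4
tool_pos: [568.0, -129.5, 128.1]
tcp_rot: [-3.066, -0.638, 1.329]
contact_force: [1.1, 0.4, -2.4]
grip_width: 45.9
finger_force: 29.5
```

Run:
```python
from h import *
from plant import monitor,optics
import pickle
o=monitor.get_obs();print(o['contact_force'],o['moment'],o['joint_positions'].round(2))
togo([567.8,-127.7,98])
for n in("wrist","top","side"):
    c=optics.capture(n);cv2.imwrite(f"pics/{n}5.png",c["frame"]);pickle.dump(c,open(n+"5.pkl","wb"))
# numeric check in wrist view: rail rows brightness vs predicted rail positions
b,lane,a=pickle.load(open("pose.pkl","rb"));c=pickle.load(open("wrist5.pkl","rb"))
for s in(-125,-115,-105,-95):
    for y in(37,32,-32,-37): print(s,y,proj(c,place(lane,[(s,y,59-s*.1228)])).round(0).tolist())
```

```text
[ 1.05518415  0.40667753 -2.40526585] [-0.64511845  0.03585606 -0.01587165] [-0.65  0.69  1.41  0.55  1.43 -0.62]
tcp [ 568.  -129.5  128.1] [-3.066 -0.638  1.329] toolaxes(cols) [[0.192, 0.979, 0.069], [0.78, -0.195, 0.595], [0.596, -0.06, -0.801]] w 45.86370756092887
needed/200: [-0.0829  0.0066  0.126 ] mm [-16.6   1.3  25.2]
-125 37 [[370.0, 206.0]]
-125 32 [[362.0, 206.0]]
-125 -32 [[262.0, 207.0]]
-125 -37 [[254.0, 207.0]]
-115 37 [[371.0, 221.0]]
-115 32 [[363.0, 221.0]]
-115 -32 [[261.0, 222.0]]
-115 -37 [[253.0, 222.0]]
-105 37 [[371.0, 236.0]]
-105 32 [[363.0, 237.0]]
-105 -32 [[261.0, 238.0]]
-105 -37 [[253.0, 238.0]]
-95 37 [[372.0, 252.0]]
-95 32 [[364.0, 252.0]]
-95 -32 [[260.0, 253.0]]
-95 -37 [[252.0, 253.0]]
```

Run:
```python
import cv2
g=cv2.cvtColor(cv2.imread("pics/wrist5.png"),cv2.COLOR_BGR2GRAY)
for r in(180,206,214,221,236,252): print(r,g[r,240:390:3].tolist())
print('col312',g[100:280:4,312].tolist())
```

```text
180 [59, 60, 62, 62, 54, 44, 44, 49, 47, 50, 48, 51, 52, 53, 53, 55, 55, 56, 56, 56, 59, 56, 57, 59, 58, 59, 60, 60, 60, 60, 60, 59, 61, 59, 58, 55, 61, 61, 61, 61, 60, 61, 61, 59, 60, 59, 58, 59, 56, 57]
206 [63, 64, 63, 67, 60, 51, 54, 56, 59, 55, 238, 235, 236, 236, 236, 236, 236, 236, 236, 236, 237, 237, 237, 237, 237, 236, 236, 236, 235, 236, 236, 133, 65, 68, 67, 62, 60, 75, 74, 73, 88, 214, 219, 204, 69, 68, 67, 66, 67, 65]
214 [64, 66, 67, 67, 62, 55, 57, 59, 58, 57, 239, 236, 236, 236, 236, 236, 236, 237, 237, 237, 236, 236, 237, 236, 236, 237, 236, 236, 236, 236, 236, 238, 66, 66, 66, 64, 60, 151, 149, 149, 138, 212, 220, 214, 67, 68, 69, 68, 66, 69]
221 [65, 68, 68, 68, 63, 58, 59, 59, 60, 58, 238, 236, 237, 237, 236, 237, 236, 237, 236, 237, 237, 236, 237, 237, 236, 236, 236, 236, 236, 236, 237, 237, 66, 68, 67, 65, 65, 135, 136, 136, 130, 206, 220, 221, 74, 71, 69, 69, 68, 67]
236 [68, 69, 72, 72, 72, 58, 61, 63, 64, 63, 238, 236, 192, 129, 176, 232, 237, 237, 236, 237, 237, 237, 237, 236, 237, 236, 237, 237, 237, 237, 237, 237, 102, 71, 69, 69, 67, 63, 79, 78, 120, 174, 221, 222, 72, 72, 72, 71, 70, 69]
252 [71, 71, 74, 75, 80, 60, 61, 67, 68, 68, 240, 236, 196, 162, 179, 218, 237, 226, 205, 235, 237, 237, 237, 237, 237, 238, 237, 236, 236, 237, 236, 236, 237, 70, 71, 71, 70, 68, 144, 144, 142, 153, 221, 221, 155, 165, 137, 71, 70, 70]
col312 [47, 47, 47, 49, 49, 50, 51, 50, 50, 50, 51, 53, 54, 53, 53, 70, 69, 71, 57, 58, 58, 62, 61, 63, 62, 238, 236, 236, 236, 236, 236, 237, 236, 237, 237, 237, 237, 237, 237, 214, 215, 170, 204, 201, 236]
```

The far rail shows at columns 362-371, as predicted (363-371). The adaptor sits about 2.5 mm toward the robot, so I correct that while lowering.

>>> servo_tool(linear=[[-0.014,0.003,0.021],[-0.014,0.003,0.021],[-0.014,0.003,0.021],[-0.014,0.003,0.021],[-0.014,0.003,0.021],[-0.013,0.003,0.021],[0,0,0],[0,0,0]], spin=[0,0,0,0,0,0,0,0])

```text
time: 20.55
tool_pos: [570.1, -125.4, 98.8]
tcp_rot: [-3.068, -0.639, 1.334]
contact_force: [-0.2, 0.2, -2.1]
grip_width: 45.7
finger_force: 29.5
```

>>> servo_tool(linear=[[-0.003,0.0003,0.004],[-0.003,0.0003,0.004],[-0.003,0.0003,0.004],[-0.003,0.0003,0.004],[-0.003,0.0003,0.004],[-0.003,0.0003,0.004],[0,0,0],[0,0,0]], spin=[0,0,0,0,0,0,0,0])

```text
time: 21.55
tool_pos: [570.0, -125.4, 92.7]
tcp_rot: [-3.068, -0.639, 1.334]
contact_force: [0.4, 0.2, -1.4]
grip_width: 46.0
finger_force: 29.5
```

>>> servo_tool(linear=[[-0.003,0.0003,0.004],[-0.003,0.0003,0.004],[-0.003,0.0003,0.004],[-0.003,0.0003,0.004],[0,0,0],[0,0,0],[0,0,0],[0,0,0]], spin=[0,0,0,0,0,0,0,0])

```text
time: 22.55
tool_pos: [570.0, -125.3, 88.7]
tcp_rot: [-3.068, -0.639, 1.334]
contact_force: [-2.0, -0.2, -0.6]
grip_width: 45.9
finger_force: 29.6
```

>>> servo_tool(linear=[[-0.003,0.0003,0.004],[-0.003,0.0003,0.004],[-0.003,0.0003,0.004],[-0.003,0.0003,0.004],[0,0,0],[0,0,0],[0,0,0],[0,0,0]], spin=[0,0,0,0,0,0,0,0])

```text
time: 23.55
tool_pos: [570.0, -125.4, 84.7]
tcp_rot: [-3.068, -0.639, 1.334]
contact_force: [-1.0, 0.3, 0.3]
grip_width: 45.7
finger_force: 29.8
```

Run:
```python
from plant import monitor,optics
import cv2
o=monitor.get_obs();print(o['contact_force'],o['moment'])
c=optics.capture("wrist");cv2.imwrite("pics/w6.png",c["frame"])
g=cv2.cvtColor(c["frame"],cv2.COLOR_BGR2GRAY)
for r in(206,221,236,252): print(r,g[r,225:399:3].tolist())
print('col312',g[100:280:4,312].tolist())
```

```text
[-0.97433963  0.25011579  0.30874057] [-0.1482717   0.12001353  0.19776836]
206 [64, 66, 66, 62, 224, 219, 212, 131, 134, 91, 55, 57, 58, 58, 57, 232, 229, 229, 229, 229, 230, 230, 230, 230, 230, 230, 230, 230, 230, 230, 230, 230, 230, 230, 229, 230, 230, 87, 64, 63, 63, 61, 60, 98, 97, 97, 98, 142, 220, 219, 222, 69, 68, 69, 67, 67, 66, 66]
221 [68, 67, 69, 93, 220, 220, 192, 136, 133, 130, 59, 62, 61, 63, 61, 233, 230, 222, 168, 205, 229, 230, 230, 231, 230, 231, 231, 230, 230, 230, 230, 230, 231, 231, 229, 230, 230, 190, 66, 66, 66, 64, 61, 157, 157, 156, 154, 143, 217, 220, 220, 88, 70, 71, 68, 67, 65, 67]
236 [68, 70, 70, 179, 219, 221, 146, 135, 117, 115, 61, 62, 64, 65, 66, 233, 230, 201, 130, 168, 229, 230, 230, 230, 230, 231, 230, 231, 231, 230, 231, 230, 230, 230, 231, 231, 230, 231, 66, 70, 69, 67, 64, 95, 133, 135, 132, 158, 216, 220, 221, 131, 106, 81, 70, 70, 68, 66]
252 [71, 70, 68, 222, 219, 221, 133, 132, 136, 134, 63, 64, 66, 70, 72, 195, 230, 203, 149, 152, 212, 230, 228, 208, 222, 231, 231, 231, 231, 231, 231, 230, 230, 230, 230, 230, 230, 230, 91, 72, 72, 70, 67, 66, 127, 126, 144, 145, 202, 221, 220, 188, 160, 159, 71, 72, 73, 70]
col312 [52, 51, 52, 52, 51, 52, 51, 51, 51, 65, 63, 65, 65, 66, 67, 66, 51, 52, 53, 54, 54, 57, 60, 60, 230, 230, 230, 230, 230, 230, 230, 230, 231, 230, 230, 230, 230, 231, 231, 196, 215, 187, 197, 202, 230]
```

Both rails are now visible on either side of the adaptor (inner edges about 246 and 367, adaptor 255-353), and the rollers carry its weight. I'll lower a little more, then release.

>>> servo_tool(linear=[[-0.003,0.0003,0.004],[-0.003,0.0003,0.004],[-0.003,0.0003,0.004],[0,0,0],[0,0,0],[0,0,0],[0,0,0],[0,0,0]], spin=[0,0,0,0,0,0,0,0])

```text
time: 24.6
tool_pos: [570.0, -125.3, 82.8]
tcp_rot: [-3.069, -0.64, 1.335]
contact_force: [-3.9, -0.4, 7.7]
grip_width: 45.3
finger_force: 29.9
```

>>> servo_tool(linear=[[0,0,0],[0,0,0],[0,0,0],[0,0,0],[0,0,0],[0,0,0],[0,0,0],[0,0,0]], spin=[0,0,0,0,0,0,0,0], hand=0.7)

```text
time: 25.6
tool_pos: [570.0, -125.4, 81.6]
tcp_rot: [-3.068, -0.639, 1.334]
contact_force: [0.2, -0.5, -0.4]
grip_width: 78.2
finger_force: 0.0
```

>>> servo_tool(linear=[[0.006,0,-0.008],[0.01,0,-0.02],[0.03,0,-0.05],[0.04,0,-0.06],[0.05,0,-0.08],[0.06,0,-0.08],[0.06,0,-0.08],[0.06,0,-0.08]], spin=[0,0,0,0,0,0,0,0])

```text
time: 26.6
tool_pos: [575.8, -130.7, 194.3]
tcp_rot: [-3.069, -0.639, 1.335]
contact_force: [0.0, 0.1, 0.7]
grip_width: 78.2
finger_force: 0.0
```

>>> servo_tool(linear=[[0.06,0,-0.08],[0.06,0,-0.08],[0.06,0,-0.08],[0.06,0,-0.08],[0.06,0,-0.08],[0,0,0],[0,0,0],[0,0,0]], spin=[0,0,0,0,0,0,0,0])

```text
time: 27.6
tool_pos: [581.2, -131.4, 291.6]
tcp_rot: [-3.066, -0.64, 1.333]
contact_force: [0.5, 0.8, 0.0]
grip_width: 77.9
finger_force: 0.0
```

Run:
```python
from h import *;import pickle
from plant import optics,monitor
b,lane,a=pickle.load(open("pose.pkl","rb"))
for n in("wrist","top"):
    c=optics.capture(n);pickle.dump(c,open(n+"7.pkl","wb"));cv2.imwrite(f"pics/{n}7.png",c["frame"])
    g=cv2.cvtColor(c["frame"],cv2.COLOR_BGR2GRAY)
    # brightness on plane z of adaptor top along lane
    for y in(-18,18):
        out=[]
        for x in range(-130,136,6):
            u,v=proj(c,place(lane,[(x,y,52-.1228*x+30)]))[0]
            out.append((x,int(g[int(round(v)),int(round(u))])) if 0<=u<640 and 0<=v<480 else (x,None))
        print(n,y,out)
print(monitor.get_obs()['tool_pos'],monitor.get_obs()['time'])
# scene change outside the lane
t0=pickle.load(open("c0.pkl","rb"))["top"]["frame"];d=cv2.absdiff(t0,c["frame"]).max(2)
m=cv2.morphologyEx((d>50).astype('uint8'),cv2.MORPH_OPEN,np.ones((3,3)));k,_,st,_=cv2.connectedComponentsWithStats(m)
print(st[1:][st[1:,4]>12].tolist())
```

```text
wrist -18 [(-130, 62), (-124, 64), (-118, 107), (-112, 132), (-106, 87), (-100, 152), (-94, 158), (-88, 92), (-82, 136), (-76, 118), (-70, 114), (-64, 108), (-58, 96), (-52, 79), (-46, 72), (-40, 57), (-34, 163), (-28, 100), (-22, 51), (-16, 154), (-10, 182), (-4, 62), (2, 65), (8, 66), (14, 68), (20, 68), (26, 59), (32, 236), (38, 236), (44, 236), (50, 236), (56, 236), (62, None), (68, None), (74, None), (80, None), (86, None), (92, None), (98, None), (104, None), (110, None), (116, None), (122, None), (128, None), (134, None)]
wrist 18 [(-130, 65), (-124, 64), (-118, 102), (-112, 136), (-106, 90), (-100, 155), (-94, 157), (-88, 101), (-82, 137), (-76, 117), (-70, 114), (-64, 107), (-58, 95), (-52, 80), (-46, 72), (-40, 50), (-34, 157), (-28, 107), (-22, 49), (-16, 154), (-10, 181), (-4, 62), (2, 66), (8, 67), (14, 67), (20, 68), (26, 54), (32, 236), (38, 237), (44, 236), (50, 236), (56, None), (62, None), (68, None), (74, None), (80, None), (86, None), (92, None), (98, None), (104, None), (110, None), (116, None), (122, None), (128, None), (134, None)]
top -18 [(-130, 165), (-124, 
[... 1237 characters left out ...]
 38, 845], [240, 234, 20, 18, 179], [393, 235, 12, 8, 53], [292, 279, 118, 120, 6615], [533, 284, 7, 3, 21], [527, 288, 28, 7, 91], [424, 332, 6, 3, 18], [455, 342, 42, 41, 295], [436, 344, 15, 9, 73], [451, 347, 7, 21, 87], [298, 348, 6, 5, 24], [301, 354, 4, 6, 19], [239, 363, 106, 117, 4558], [299, 367, 4, 5, 18], [327, 368, 8, 5, 32], [369, 371, 139, 59, 3519], [453, 370, 3, 6, 18], [313, 388, 9, 5, 38], [324, 392, 13, 6, 60], [454, 396, 3, 6, 18], [311, 402, 45, 30, 438], [509, 406, 24, 20, 322], [216, 413, 47, 67, 1131], [558, 423, 82, 57, 1553], [416, 427, 12, 53, 344], [469, 429, 39, 51, 547], [304, 432, 6, 4, 22], [301, 441, 19, 3, 57], [621, 444, 19, 21, 295], [235, 475, 3, 5, 15]]
```

```bash
python3 -c "
from plant import workorder
print(workorder.close_job())"
```

```text
the job is handed in; nothing more can be done
None
```

The adaptor is out of the bay and rolled down the lane by itself after release; the top camera shows it against the stop (about lane x 16 to 124 mm), and the job was handed in at about 28 s. The camera comparison shows no shift in the bystanders it could see, though the arm hid the circuit board and switch from that view.

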